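# Glue bottle to the front of the paint carousel

## Task

Stand the glue bottle, cap up, fully down in the empty round cup of the paint carousel and let go of it. Then turn the carousel until the bottle is right at the front, at the small pointer on the fixed foot, and finish with the gripper still closed on the square knob, holding the carousel still there: do not let go at the end. Leave the dome, house, barrel and bench where they are.

Things in the scene. Friction and masses are not known exactly. Their poses are not given: they have to be found in the camera images.
- glue_center (a point): middle of the small glue bottle (loose, 0.04 to 0.09 kg): round, 30 mm diameter, 74 mm tall, standing on the table at the start; this point is on its axis, 37 mm above its underside, z towards the cap. Body 30 mm wide up to about 40 mm above the underside, then a shoulder up to 58 mm, then the closed cap, 19 mm wide (it does not open)
- caddy: fixed round wooden foot of the carousel, 170 mm diameter, 14 mm high, cannot move; origin on the turning axis at table height; its -x axis points to the front, where a tongue with a small upright wooden pointer (20 mm wide, up to 24 mm high) sticks out to 131 mm from the axis
- front_mark (a point): the front place: point fixed to the foot, 80 mm from the turning axis in the direction of the pointer, 29 mm above the table
- well_floor (a point): centre of the inner floor of the empty cup on the turning tray, 80 mm from the axis, 29 mm above the table. Cup: 34 mm inside diameter (2 mm play all round the bottle), 42 mm outside, its top 5 mm flaring to 41 mm inside, 49 mm outside; rim 20 mm above this floor, so hold the bottle higher than 22 mm above its underside. Four closed paint pots stand at the other places of the ring
- caddy_knob (a point): square wooden knob on the tray's central post, fixed to the tray and turning with it: 24 x 24 mm, 32 mm high; this point at its centre, on the turning axis, 134 mm above the table (knob from 118 to 150 mm, post of 18 mm diameter below it); its x and y axes are square to its four flat sides; the cup lies in its -x direction
- caddy_tray (a joint): turning angle of the tray (210 mm disc, top at 26 mm; pots fixed on it every 72 degrees on the 80 mm ring, 32 mm wide, tops at 66 mm), rad; 0 when the cup is exactly at the front, grows counter-clockwise from above; starts between 0.8 and 2.3 (turn clockwise). Light friction (0.04 N m), no catch, stays where left, end stops at +-6.3. A jerky turn rocks the bottle
- dome: bystander: small plaster dome on a 56 x 56 mm tile, 26 mm high, origin at its underside
- house: bystander: model house with a flat roof, 87 x 84 x 56 mm, origin at its underside
- barrel_0: bystander: small model barrel lying on its side, 25 x 35 x 25 mm, origin at its underside
- bench: bystander: little model bench, 14 x 33 x 12 mm, origin at its underside
Not all that is in view belongs to the job. Of the things like the part that bears glue_center, leave any that is black; of the rest the smaller one is meant.

How it is judged:
By the outcome, as a careful person would: the job done as asked, in the order asked, and still so for the second after the job is handed in, while the arm keeps its last pose, push and grip.
It also fails if it takes over 58 s, if anything falls off the work surface, if the arm or the gripper's body presses on something with over 40 N, if the wrist force passes 120 N, or if a joint passes its speed limit or range.

## Robot

A 7-joint arm with a two-finger parallel gripper is mounted at the origin on the work surface; the furniture and walls round the work are solid. World frame = base frame: x ahead of the robot, y to its left, z up, the work surface at z = 0. Lengths are in m, angles in degrees, forces in N, time in s.
With the tool pointing down it reaches from about 0.425 to 0.875 m from the base axis. Payload 4.7 kg.
Tool frame: the origin (TCP) lies at the very end of the fingers, on their centre line; the grasp point (between the pads) lies 19 mm behind it; z points along the fingers, y is the line along which they close (so a half turn about z gives the same grasp; the last joint's range is limited). The gripper opens to 85 mm and grips with 20 to 120 N. Pads are 22 mm wide; open, the fingers measure 114 mm over their backs; the gripper's body (76 mm by 85 mm) begins 54 mm behind the grasp point. The pads swing forward as they close: fully open they stand 13 mm farther back than shut.
Start: joints at [-62.447, 18.392, -4.016, 83.108, 1.295, 78.541, -3.26], TCP at [0.293, 0.58, 0.231] pointing down, gripper open.
Joint ranges: [-163.93, 163.93], [-17.29, 119.83], [-79.2, 71.16], [3.27, 140.29], [-89.18, 269.18], [5.43, 117.66], [-154.24, 154.24]. Speed limits (degrees/s): [147.25, 147.25, 180, 180, 180, 180, 180].

## Interface

Orientations are given as [roll, pitch, yaw] about the fixed x, y, z axes, in that order (R = Rz(yaw) Ry(pitch) Rx(roll)).
In Python, from plant import arm, cams gives the robot as it stands.
- The arm moves only by the tool step_arm, never from a script. Its argument "increments" is text: rows parted by semicolons, each of 7 numbers parted by spaces: the gripper command: -1 is fully open, 1 is shut, values between are in proportion, then the shift along the world's x, y, z scaled (see below), then the turn, a rotation vector about the world's x, y, z scaled (see below). In form: claw dx dy dz wx wy wz; .... A call has 1 to 20 rows; each row is the pose to reach, as a shift and turn from the pose commanded when the call began; what a row does not reach only later rows make up. The controller multiplies each number of a shift by 30 cm and each number of a turn by 90 degrees. A row lasts 1/8 s, in which the tool goes at most 62.5 mm and 10.7 degrees, less where a joint would pass 70% of its speed; a pose out of reach is approached as far as the arm can. A call with a number of a shift or a turn outside -1 to 1 is refused whole. A call with a gripper value outside its range is refused whole. The fingers move at their own pace and stop on an object; "force" is the grip in N (left out, the last holds). Time passes only in rows, so rows that repeat a pose let the fingers close. It gives the time, the measured TCP pose, the force, the opening and the grip force at its end, in the units of the state.
- arm.observe(): the state, without advancing time (a new reading comes with each control period).
- cams.capture(name): name is "scene" or "top" or "wrist"; returns the picture (400x640x3 uint8, red, green, blue); there is no depth.
- cams.camera_model(name): a dict with "fov_y" (degrees; the focal length in pixels is half the picture's height over the tangent of half this angle, whatever the lens; pixels are square), "cx", "cy" (the principal point, pixels), "rvec" (rotation vector, rad) and "tvec" (3), from world to camera coordinates, as OpenCV has them; the wrist camera has in their place "tool_from_camera" (4x4, takes a point from camera to tool coordinates, whose origin is the TCP and whose axes are the flange's). Camera axes: x right, y down, z forward; pixel columns grow to the right and rows downward; lengths in m; the calibration is good to about 2 mm. A picture is of the moment at which its call begins: read the wrist's pose just before it. camera_model takes no time and is no camera call.
- arm.sign_off(): hands the job in; it is judged then, once.
The state is a dict: "t": time; "joints": joint angles; "joint_vel": joint speeds; "joint_efforts": joint torques, N m; "eef_pos": TCP position; "tool_rot": TCP orientation; "ft_force": force on the tool from outside, world axes, zero at the start; "moment": the same for the moment, N m; "width": finger opening in m; "grasp_force": force on a finger pad.
Only numpy, scipy, OpenCV 4.12 (cv2) and the standard library are available. Lean on these libraries where they do the work, as an engineer would, in place of code of your own. Each camera call takes 0.05 s, during which the arm holds its last target. There are 200 camera calls.

## Working session

There is one attempt and no reset: what is moved stays moved. The work goes in short steps, Python scripts to look and compute and a tool call to move; the robot and the scene stay as the last step left them, time stands still between calls to the robot, and variables do not carry over. Pictures are saved under pics/ and viewed, at most 11 in all, crops included, and the job is handed in when it is done.

Besides the shell and the picture viewer there is one more tool, called after "Call:" as name(argument=value, ...) on one line, values as JSON. step_arm: Moves the arm, as the interface text tells. Its arguments: {"type":"object","properties":{"increments":{"type":"string"},"force":{"type":"number"}},"required":["increments"]}

```bash
ls; mkdir -p pics; cat > h.py <<'E'
import numpy as np, cv2
from scipy.spatial.transform import Rotation as R
from plant import arm, cams
def cap(n,f):
    im=cams.capture(n); cv2.imwrite('pics/'+f,im[:,:,::-1]); return im
def cam(n,s=None):
    m=cams.camera_model(n); f=200/np.tan(np.radians(m['fov_y']/2))
    if 'rvec' in m:
        Rc=cv2.Rodrigues(np.array(m['rvec'],float))[0]; t=np.array(m['tvec'],float).ravel()
        return f,m['cx'],m['cy'],Rc.T,-Rc.T@t
    s=s or arm.observe(); T=np.array(m['tool_from_camera'])
    Rt=R.from_euler('xyz',s['tool_rot'],degrees=True).as_matrix()
    return f,m['cx'],m['cy'],Rt@T[:3,:3],Rt@T[:3,3]+np.array(s['eef_pos'])
def ray(c,u,v,z):
    f,cx,cy,Rw,o=c; d=Rw@np.array([(u-cx)/f,(v-cy)/f,1]); return o+d*(z-o[2])/d[2]
def proj(c,p):
    f,cx,cy,Rw,o=c; q=Rw.T@(np.array(p)-o); return q[0]/q[2]*f+cx,q[1]/q[2]*f+cy
E
python3 - <<'E'
from h import *
s=arm.observe(); print(s)
a=cap('scene','s1.png');b=cap('top','t1.png')
for n in('scene','top','wrist'): print(n,cams.camera_model(n))
E
```

```text
pics
{'t': 0.0, 'joints': array([-62.44685666,  18.44032419,  -4.0151002 ,  83.17659268,
         1.29528515,  78.54040758,  -3.26064136]), 'joint_vel': array([-0.02695663,  0.01951019,  0.06284111,  0.04821551, -0.01875366,
       -0.12293584,  0.01080161]), 'joint_efforts': array([ 3.75592208e-04, -4.93583179e+01, -3.82345431e-01, -3.14326715e+01,
        1.28256818e-02,  1.13594267e-02, -8.01539869e-06]), 'eef_pos': array([0.29231975, 0.57994425, 0.2301943 ]), 'tool_rot': array([-1.79887935e+02,  6.22886336e-03,  1.53255656e+02]), 'ft_force': array([-0.01704223,  0.15860802,  0.27092145]), 'moment': array([-0.01509077, -0.01298851,  0.06708369]), 'grasp_force': 0.0, 'width': 0.08566782742778463}
scene {'fov_y': 52.266862669456195, 'cx': 318.2743145234252, 'cy': 198.59954015631183, 'rvec': array([ 1.01025574,  2.31956616, -1.17914488]), 'tvec': array([ 0.28996903, -0.11244051,  1.22107722])}
top {'fov_y': 48.5784072778371, 'cx': 327.84162986373985, 'cy': 191.39572256623953, 'rvec': array([ 2.12848136, -2.13093476,  0.13634514]), 'tvec': array([0.02773831, 0.46088908, 1.21946841])}
wrist {'fov_y': 71.13871388425571, 'cx': 320.9697894121446, 'cy': 206.68483899412726, 'tool_from_camera': array([[-1.36452112e-03, -9.48826137e-01, -3.15795980e-01,
         8.22523051e-02],
       [ 9.99998940e-01, -1.13420395e-03, -9.13112709e-04,
         1.23693934e-03],
       [ 5.08208157e-04, -3.15796891e-01,  9.48826678e-01,
        -1.41961254e-01],
       [ 0.00000000e+00,  0.00000000e+00,  0.00000000e+00,
         1.00000000e+00]])}
```

View pics/s1.png

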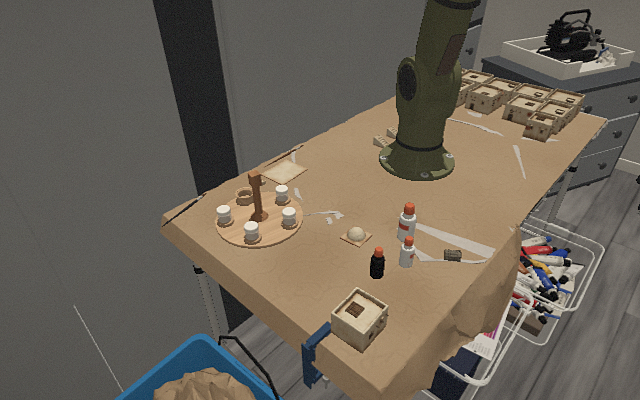

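View pics/t1.png

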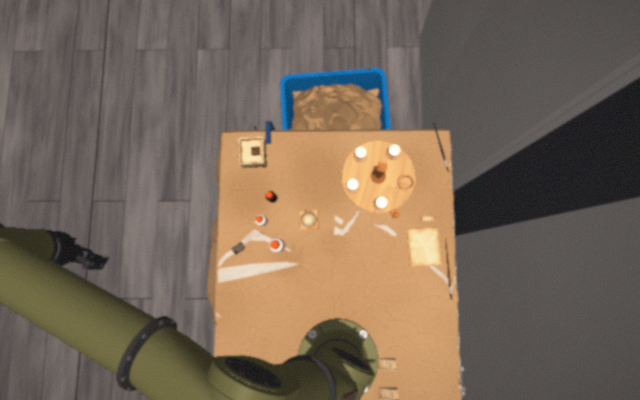

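Candidates for the bottle:
- Tall white one: scene (407,222), top (277,245).
- Small white one: scene (407,252), top (261,220).
- Black one: scene (377,263), top (271,196). It is excluded.

I choose the small white one. The carousel pointer is at top (396,214) and the empty cup at (405,182).

```bash
cat > m.py <<'E'
from h import *
b=cv2.imread('pics/t1.png'); c=cam('top'); hsv=cv2.cvtColor(b,cv2.COLOR_BGR2HSV)
def blobs(m,lo=8):
    n,l,st,ce=cv2.connectedComponentsWithStats(m.astype(np.uint8)); return [(ce[i].round(1),st[i][4]) for i in range(1,n) if st[i][4]>=lo]
roi=np.zeros(b.shape[:2],bool); roi[130:260,215:460]=1
red=((hsv[...,0]<8)|(hsv[...,0]>172))&(hsv[...,1]>150)&(hsv[...,2]>110)&roi
for p,a in blobs(red): print('red',p,a,ray(c,*p,.074).round(4))
w=(hsv[...,1]<60)&(hsv[...,2]>170)&roi
P=[]
for p,a in blobs(w,30):
    q=ray(c,*p,.066); print('white',p,a,q.round(4))
    if p[0]>335 and p[1]<212: P.append(q[:2])
print('cup',ray(c,405.5,182.2,.049),'ptr',ray(c,396,214,.024))
print('knob',ray(c,380,170,.15))
x=cv2.resize(b[135:265,215:455],None,fx=3.3,fy=3.3,interpolation=cv2.INTER_CUBIC)
cv2.imwrite('pics/t1c.png',x)
s=cv2.imread('pics/s1.png'); y=cv2.resize(s[195:285,340:480],None,fx=4,fy=4,interpolation=cv2.INTER_CUBIC); cv2.imwrite('pics/s1c.png',y)
cv2.imwrite('pics/cmp.png',np.vstack([cv2.resize(x,(640,347)),cv2.resize(y,(389,250)) if 0 else cv2.copyMakeBorder(cv2.resize(y,(389,250)),0,0,0,251,cv2.BORDER_CONSTANT)]))
E
python3 m.py
```

```text
white [393.9 149.8] 103 [ 0.5732 -0.1581  0.066 ]
white [360.5 152. ] 103 [ 0.5674 -0.0648  0.066 ]
white [352.3 184. ] 103 [ 0.4767 -0.0412  0.066 ]
white [381.3 202. ] 106 [ 0.4263 -0.1204  0.066 ]
white [344.  227.7] 97 [ 0.356  -0.0177  0.066 ]
white [262.3 221.1] 35 [0.3743 0.2064 0.066 ]
white [387.7 229.5] 53 [ 0.3509 -0.1364  0.066 ]
white [255.9 236.9] 169 [0.3311 0.2229 0.066 ]
white [278.3 245.8] 62 [0.3069 0.1611 0.066 ]
white [227.3 254.7] 45 [0.2829 0.2998 0.066 ]
cup [ 0.48423296 -0.19051241  0.049     ] ptr [ 0.39750419 -0.16520625  0.024     ]
knob [ 0.49874614 -0.1104632   0.15      ]
```

View pics/cmp.png

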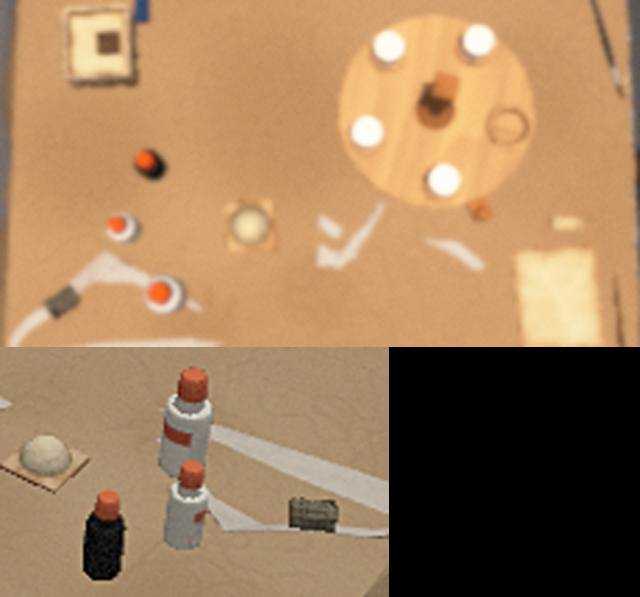

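The crop confirms it: the small white bottle is at top (259,219), with the black one at (270,196) and the tall one at (275,245). Next I move towards it.

Call:
step_arm(increments="-0.3 0.05 -0.17 0 0 0 0.1; -0.3 0.1 -0.34 0 0 0 0.2; -0.3 0.15 -0.5 0 0 0 0.3; -0.3 0.2 -0.67 0 0 0 0.3; -0.3 0.25 -0.84 0 0 0 0.3; -0.3 0.28 -1 0 0 0 0.3; -0.3 0.28 -1 0 0 0 0.3; -0.3 0.28 -1 0 0 0 0.3", force=40)

```text
t: 1.1
eef_pos: [0.3762, 0.281, 0.2313]
tool_rot: [180.0, -0.0, -179.7]
ft_force: [0.1, 1.2, -0.3]
width: 0.0554
grasp_force: 0.0
```

```bash
python3 - <<'E'
from h import *
c=cam('top')
for n,u,v,z in(('small',258.9,219.4,.074),('black',270,195.7,.074),('big',275,244.9,.095)): print(n,ray(c,u,v,z).round(4))
P=np.array([[.5732,-.1581],[.5674,-.0648],[.4767,-.0412],[.4263,-.1204]])
A=np.c_[2*P,np.ones(4)]; x=np.linalg.lstsq(A,(P**2).sum(1),rcond=None)[0]; r=np.sqrt(x[2]+x[:2]@x[:2]); print('centre',x[:2],r)
a=np.degrees(np.arctan2(*(P-x[:2]).T[::-1])); print(a)
s=arm.observe(); print(s['t'],s['eef_pos'],s['tool_rot'],s['joints'],s['width']); cap('wrist','w1.png')
E
```

```text
small [0.3783 0.2144 0.074 ]
black [0.4435 0.1854 0.074 ]
big [0.3084 0.1659 0.095 ]
centre [ 0.50584884 -0.11542394] 0.07971885140725166
[ -32.35978047   39.43624735  111.44066851 -176.42061208]
1.1 [0.37622006 0.2809533  0.23128674] [ 1.79961209e+02 -1.02676328e-02 -1.79735735e+02] [-43.43855295  -3.66955212   3.32823324 107.77363463   0.18204027
  75.87283755  50.10275993] 0.055407357899108764
```

View pics/w1.png

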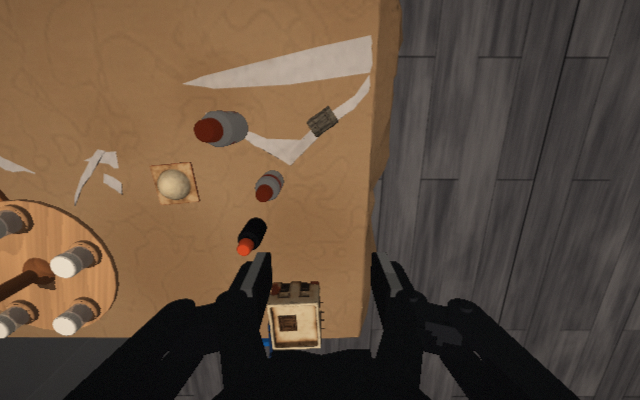

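```bash
python3 - <<'E'
from h import *
s=arm.observe(); c=cam('wrist',s); im=cv2.imread('pics/w1.png')
for n,b in(('cap',(250,170,290,212)),):
    r=im[b[1]:b[3],b[0]:b[2]].astype(int); m=(r[...,2]>r[...,1]*2)&(r[...,2]>60); v,u=np.nonzero(m); print(len(u),u.mean()+b[0],v.mean()+b[1],u.min()+b[0],u.max()+b[0],v.min()+b[1],v.max()+b[1])
    print(ray(c,u.mean()+b[0],v.mean()+b[1],.068))
for u,v in((72,263),(70,322)): print(ray(c,u,v,.066))
print(proj(c,[.3783,.2144,.074]))
E
```

```text
234 264.14957264957263 191.8974358974359 256 279 175 201
[0.3785736  0.21866668 0.068     ]
[ 0.47171853 -0.02575242  0.066     ]
[ 0.56128815 -0.0531356   0.066     ]
(np.float64(259.24202734369476), np.float64(193.07427885322784))
```

Call:
step_arm(increments="-0.3 0.007 -0.11 -0.15 0 0 0; -0.3 0.007 -0.217 -0.33 0 0 0; -0.3 0.007 -0.217 -0.4 0 0 0; -0.3 0.007 -0.217 -0.5 0 0 0; -0.3 0.007 -0.217 -0.6 0 0 0; -0.3 0.007 -0.217 -0.68 0 0 0; -0.3 0.007 -0.217 -0.68 0 0 0; 0.3 0.007 -0.217 -0.68 0 0 0; 1 0.007 -0.217 -0.68 0 0 0; 1 0.007 -0.217 -0.68 0 0 0; 1 0.007 -0.217 -0.68 0 0 0; 1 0.007 -0.217 -0.68 0 0 0; 1 0.007 -0.217 -0.68 0 0 0", force=40)

```text
t: 2.78
eef_pos: [0.3795, 0.2163, 0.0284]
tool_rot: [179.9, 0.1, -179.7]
ft_force: [-0.8, -0.3, 6.6]
width: 0.028
grasp_force: 39.9
```

Call:
step_arm(increments="1 0 0 0.1 0 0 0; 1 0 0 0.25 0 0 0; 1 0.04 -0.1 0.4 0 0 0; 1 0.08 -0.22 0.52 0 0 0; 1 0.13 -0.37 0.52 0 0 0; 1 0.18 -0.52 0.52 0 0 0; 1 0.23 -0.67 0.52 0 0 0; 1 0.29 -0.82 0.52 0 0 0; 1 0.355 -0.95 0.52 0 0 0; 1 0.355 -1 0.52 0 0 0; 1 0.355 -1 0.52 0 0 0")

```text
t: 4.15
eef_pos: [0.4844, -0.0853, 0.1829]
tool_rot: [180.0, -0.1, -179.9]
ft_force: [0.6, 0.5, -0.5]
width: 0.0286
grasp_force: 39.9
```

Call:
step_arm(increments="1 0 -0.12 0 0 0 0; 1 0 -0.26 0 0 0 0; 1 0 -0.36 0 0 0 0; 1 0 -0.363 0 0 0 0; 1 0 -0.363 0 0 0 0; 1 0 -0.363 0 0 0 0")

```text
t: 4.9
eef_pos: [0.4854, -0.1914, 0.1832]
tool_rot: [179.9, -0.0, -179.6]
ft_force: [0.5, 0.9, -0.7]
width: 0.028
grasp_force: 39.9
```

```bash
python3 - <<'E'
from h import *
s=arm.observe(); print(s['t'],s['eef_pos'],s['tool_rot'],s['joints'],s['width'],s['grasp_force']); cap('wrist','w2.png'); c=cam('wrist',s)
print(proj(c,[.4859,-.1929,.049]))
cap('top','t2.png')
E
```

```text
4.9 [ 0.48540219 -0.19135659  0.18315272] [ 1.79933488e+02 -1.23289617e-02 -1.79567143e+02] [-15.96084374   4.53404916  36.53912523 106.11177713  -2.92675393
  70.30169874 111.91421969] 0.02802164415000173 39.930385391344316
(np.float64(318.0037864213518), np.float64(197.7132941007286))
```

View pics/w2.png

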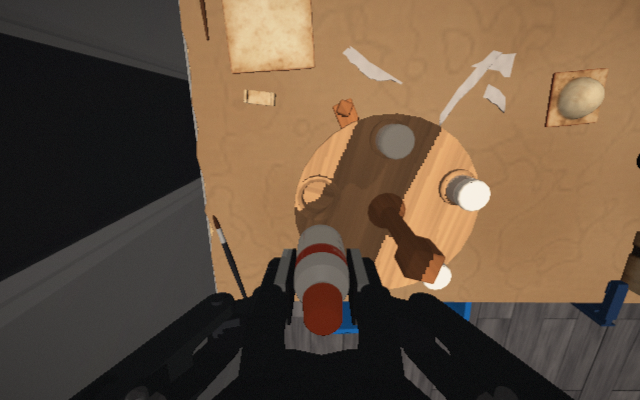

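```bash
python3 - <<'E'
import cv2,numpy as np
im=cv2.imread('pics/w2.png')[90:230,290:490]
im=np.clip((im/255.)**.6*255,0,255).astype(np.uint8)
x=cv2.resize(im,None,fx=4,fy=4,interpolation=cv2.INTER_CUBIC)
cv2.imwrite('pics/w2c.png',x)
E
```

```text
(no output)
```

View pics/w2c.png

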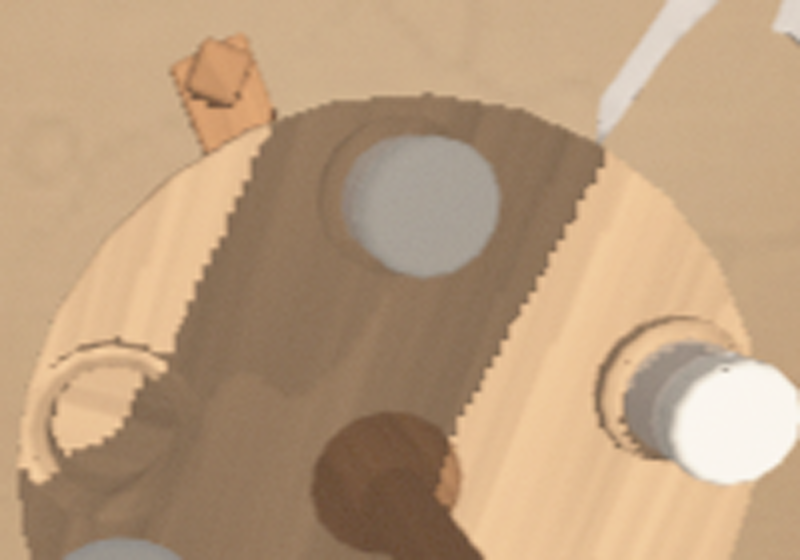

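```bash
python3 - <<'E'
from h import *
s=dict(eef_pos=[.48540,-.19136,.18315],tool_rot=[179.933,-.012,-179.567]); c=cam('wrist',s)
C=np.array([.50585,-.11542])
cup=ray(c,317.8,195.1,.049)
l1=ray(c,395.25,141.25,.066); l2=ray(c,474.5,195.3,.066); p=ray(c,345,108,.024)
for q in(cup,l1,l2,p): d=q[:2]-C; print(q.round(4),np.hypot(*d),np.degrees(np.arctan2(d[1],d[0])))
print('top', (C+.08*np.array([np.cos(np.radians(-104.4)),np.sin(np.radians(-104.4))])))
print('cap proj',proj(c,np.array(s['eef_pos'])+[0,0,.0456]),proj(c,np.array(s['eef_pos'])-[0,0,.0284]))
# centre from wrist: lids known at -176.4 and 111.6 deg
for q,a in((l1,-176.4),(l2,111.6),(cup,-104.4)): print(q[:2]-.08*np.array([np.cos(np.radians(a)),np.sin(np.radians(a))]))
im=cv2.imread('pics/w2.png').astype(int); r=im[280:340,290:360]; m=(r[...,2]>r[...,1]*2)&(r[...,2]>80); v,u=np.nonzero(m); print(u.min()+290,u.max()+290,v.min()+280,v.max()+280)
E
```

```text
[ 0.4831 -0.1931  0.049 ] 0.0809609110262172 -106.31824195153163
[ 0.4271 -0.1229  0.066 ] 0.07912149761619096 -174.55983125505026
[ 0.4775 -0.042   0.066 ] 0.078702497309117 111.120315340497
[ 0.3982 -0.166   0.024 ] 0.11896933408031753 -154.84584137340815
top [ 0.48595481 -0.19290665]
cap proj (np.float64(317.375932759144), np.float64(318.79623218019134)) (np.float64(318.72143104520853), np.float64(241.9632612302218))
[ 0.50692702 -0.11789797]
[ 0.50694128 -0.1163864 ]
[ 0.50299742 -0.11563282]
303 341 283 334
```

Call:
step_arm(increments="1 0 -0.005 -0.08 0 0 0; 1 0 -0.01 -0.17 0 0 0; 1 0 -0.01 -0.26 0 0 0; 1 0 -0.01 -0.31 0 0 0; 1 0 -0.01 -0.31 0 0 0; 1 0 -0.01 -0.31 0 0 0")

```text
t: 5.75
eef_pos: [0.4859, -0.1967, 0.0913]
tool_rot: [-180.0, 0.1, -179.7]
ft_force: [-0.6, 0.2, -0.2]
width: 0.0282
grasp_force: 39.9
```

```bash
python3 - <<'E'
from h import *
s=arm.observe(); print(s['t'],s['eef_pos'],s['tool_rot'],s['ft_force']); im=cap('wrist','w3.png'); c=cam('wrist',s)
e=np.array(s['eef_pos'])
print('cuptop',proj(c,[.4859,-.1929,.049]),'edges',[np.round(proj(c,[.4859+dx,-.1929+dy,.049]),1) for dx,dy in((-.0245,0),(0,.0245),(0,-.0245))])
print('bottle base',[np.round(proj(c,e+[dx,dy,-.0284]),1) for dx,dy in((-.015,0),(0,.015),(0,-.015))])
x=im[120:280,240:400,::-1]; x=(np.clip((x/255.)**.6,0,1)*255).astype(np.uint8)
cv2.imwrite('pics/w3c.png',cv2.resize(x,None,fx=3.75,fy=3.75,interpolation=cv2.INTER_CUBIC))
E
```

```text
5.75 [ 0.48594446 -0.19668816  0.09129729] [-1.79985310e+02  9.09986200e-02 -1.79732559e+02] [-0.58905287  0.17657173 -0.20023036]
cuptop (np.float64(324.2372480864803), np.float64(233.4038658825039)) edges [array([324.5, 200.8]), array([358.4, 233.5]), array([290.1, 233.3])]
bottle base [array([318.8, 221. ]), array([341.2, 242. ]), array([296.4, 241.8])]
```

View pics/w3c.png

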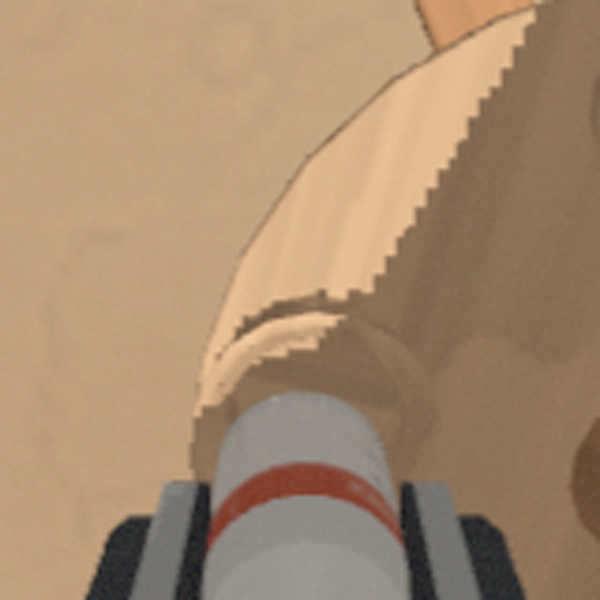

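Call:
step_arm(increments="1 -0.002 0.0115 0 0 0 0; 1 -0.002 0.0115 0 0 0 0; 1 -0.002 0.0115 -0.02 0 0 0; 1 -0.002 0.0115 -0.03 0 0 0; 1 -0.002 0.0115 -0.04 0 0 0; 1 -0.002 0.0115 -0.05 0 0 0; 1 -0.002 0.0115 -0.06 0 0 0; 1 -0.002 0.0115 -0.06 0 0 0")

```text
t: 6.8
eef_pos: [0.4843, -0.193, 0.072]
tool_rot: [180.0, -0.0, -179.7]
ft_force: [0.1, -0.3, -0.2]
width: 0.0281
grasp_force: 39.9
```

Call:
step_arm(increments="1 0 0 -0.01 0 0 0; 1 0 0 -0.02 0 0 0; 1 0 0 -0.03 0 0 0; 1 0 0 -0.038 0 0 0; 1 0 0 -0.038 0 0 0")

```text
t: 7.42
eef_pos: [0.4844, -0.193, 0.0607]
tool_rot: [180.0, -0.0, -179.7]
ft_force: [0.2, 0.2, -0.9]
width: 0.028
grasp_force: 39.9
```

Call:
step_arm(increments="1 0 0 -0.005 0 0 0; 1 0 0 -0.009 0 0 0; 1 0 0 -0.012 0 0 0; 1 0 0 -0.012 0 0 0")

```text
t: 7.92
eef_pos: [0.4848, -0.1932, 0.0576]
tool_rot: [180.0, 0.0, -179.7]
ft_force: [-0.8, 1.3, 1.2]
width: 0.0284
grasp_force: 40.1
```

Call:
step_arm(increments="1 0 0 -0.004 0 0 0; 1 0 0 -0.006 0 0 0; 1 0 0 -0.006 0 0 0")

```text
t: 8.3
eef_pos: [0.4864, -0.1937, 0.0574]
tool_rot: [-180.0, 0.2, -179.7]
ft_force: [-0.3, -0.5, 9.9]
width: 0.0286
grasp_force: 40.9
```

Call:
step_arm(increments="1 0 0 0.004 0 0 0; 0.2 0 0 0.004 0 0 0; 0 0 0 0.004 0 0 0; -0.1 0 0 0.004 0 0 0; -0.1 0 0 0.004 0 0 0; -0.1 0 0 0.004 0 0 0")

```text
t: 9.05
eef_pos: [0.4845, -0.1931, 0.0567]
tool_rot: [180.0, -0.0, -179.7]
ft_force: [0.1, 0.3, -0.2]
width: 0.0468
grasp_force: 0.0
```

Call:
step_arm(increments="-0.15 0 0 0.03 0 0 0; -0.15 0 0 0.08 0 0 0; -0.15 0 0 0.18 0 0 0; -0.15 0 0 0.3 0 0 0; -0.15 0 0 0.42 0 0 0; -0.15 0 0 0.48 0 0 0; -0.15 0 0 0.48 0 0 0")

```text
t: 9.93
eef_pos: [0.4853, -0.1933, 0.2021]
tool_rot: [-180.0, 0.2, -179.7]
ft_force: [0.2, 0.3, 0.5]
width: 0.0489
grasp_force: 0.0
```

```bash
python3 - <<'E'
from h import *
s=arm.observe(); print(s['t'],s['eef_pos'],s['tool_rot'],s['joints'],s['width']); a=cap('wrist','w4.png'); c=cam('wrist',s)
C=np.array([.5058,-.1154]); print('knob top corners',[np.round(proj(c,[*(C+.017*np.array([np.cos(t),np.sin(t)])),.15]),1) for t in np.radians(-104.4+45+90*np.arange(4))])
b=cap('top','t3.png')
x=cv2.resize(a[100:400,150:500],None,fx=1.6,fy=1.6); y=cv2.resize(b[130:230,330:430],(480,480),interpolation=cv2.INTER_CUBIC)
cv2.imwrite('pics/c4.png',cv2.resize(np.hstack([cv2.resize(x,(560,480)),y]),(800,370))[:,:,::-1])
cv2.imwrite('pics/c4.png',cv2.resize(np.vstack([a[:,100:540]]),None,fx=1.5,fy=1.5)[:,:,::-1])
E
```

```text
9.925 [ 0.48530637 -0.19333052  0.2021106 ] [-1.79999048e+02  1.70195451e-01 -1.79743485e+02] [-16.50695938   3.48647536  37.00581482 104.78446316  -2.26438707
  72.28340652 111.38783647] 0.04890449374553889
knob top corners [array([399.8, 262.7]), array([428.6, 269.4]), array([440.2, 242.7]), array([410.6, 235.5])]
```

View pics/c4.png

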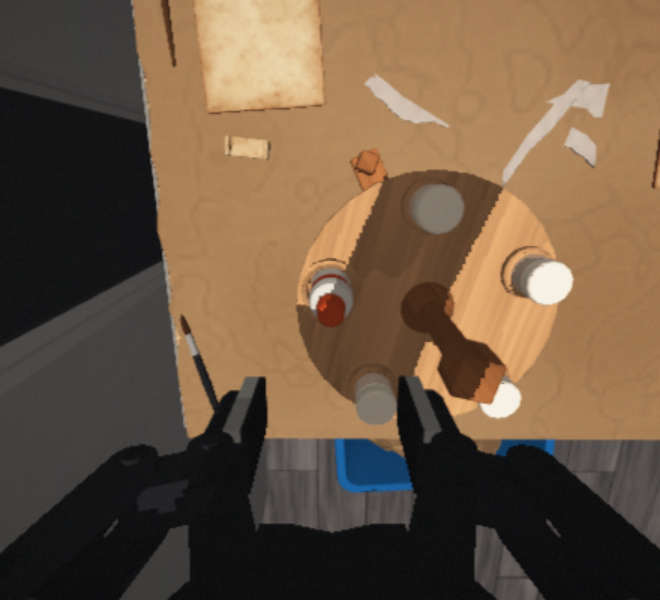

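Call:
step_arm(increments="-0.4 0.02 0.08 0 0 0 -0.05; -0.4 0.05 0.17 0 0 0 -0.11; -0.4 0.07 0.258 0 0 0 -0.167; -0.4 0.07 0.258 -0.02 0 0 -0.167; -0.4 0.07 0.258 -0.1 0 0 -0.167; -0.4 0.07 0.258 -0.18 0 0 -0.167; -0.4 0.07 0.258 -0.25 0 0 -0.167; -0.4 0.07 0.258 -0.268 0 0 -0.167; -0.4 0.07 0.258 -0.268 0 0 -0.167", force=25)

```text
t: 11.15
eef_pos: [0.505, -0.1164, 0.1199]
tool_rot: [-180.0, -0.1, 165.2]
ft_force: [-0.7, 0.1, 0.5]
width: 0.0597
grasp_force: 0.0
```

```bash
python3 - <<'E'
from h import *
s=arm.observe(); print(s['t'],s['eef_pos'],s['tool_rot'],s['ft_force'],s['width']); a=cap('wrist','w5.png')
cv2.imwrite('pics/w5c.png',cv2.resize(a[100:400,150:500],None,fx=1.6,fy=1.6)[:,:,::-1])
E
```

```text
11.15 [ 0.50495678 -0.11643243  0.11985469] [-1.79958230e+02 -6.80446199e-02  1.65194573e+02] [-0.74314361  0.12260275  0.53243367] 0.059731808544758534
```

View pics/w5c.png

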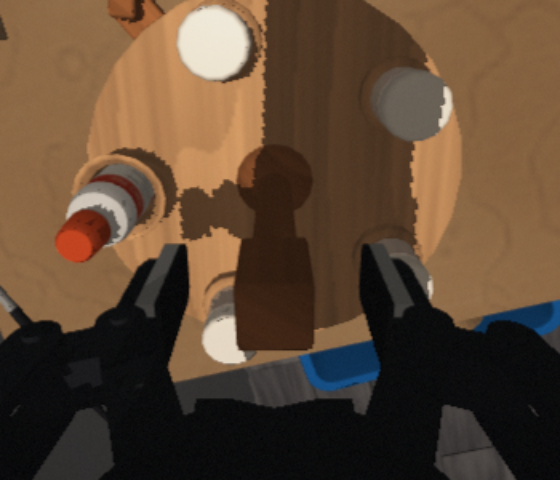

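The bottle stands in the cup. The knob at crop (275,300) is square to the fingers and centred between them, so I close on it.

Call:
step_arm(increments="0.2 0 0 0 0 0 0; 0.5 0 0 0 0 0 0; 1 0 0 0 0 0 0; 1 0 0 0 0 0 0; 1 0 0 0 0 0 0; 1 0 0 0 0 0 0", force=30)

```text
t: 11.95
eef_pos: [0.5058, -0.1166, 0.1212]
tool_rot: [-180.0, 0.1, 165.2]
ft_force: [-1.3, -2.0, 5.9]
width: 0.0235
grasp_force: 31.3
```

Call:
step_arm(increments="1 0 0 0 0 0 -0.006; 1 0 0 0 0 0 -0.018; 1 0 0 0 0 0 -0.036; 1 0 0 0 0 0 -0.06; 1 0 0 0 0 0 -0.088; 1 0 0 0 0 0 -0.118; 1 0 0 0 0 0 -0.15; 1 0 0 0 0 0 -0.184; 1 0 0 0 0 0 -0.218; 1 0 0 0 0 0 -0.252; 1 0 0 0 0 0 -0.286; 1 0 0 0 0 0 -0.32; 1 0 0 0 0 0 -0.352; 1 0 0 0 0 0 -0.382; 1 0 0 0 0 0 -0.408; 1 0 0 0 0 0 -0.43; 1 0 0 0 0 0 -0.448; 1 0 0 0 0 0 -0.462; 1 0 0 0 0 0 -0.47; 1 0 0 0 0 0 -0.47")

```text
t: 14.45
eef_pos: [0.5068, -0.1152, 0.1212]
tool_rot: [179.9, 0.1, 122.9]
ft_force: [2.1, 0.6, 5.3]
width: 0.0234
grasp_force: 31.2
```

```bash
python3 - <<'E'
from h import *
s=arm.observe(); print(s['t'],s['eef_pos'],s['tool_rot'],s['ft_force'],s['moment'],s['width'],s['joints']); a=cap('wrist','w6.png');b=cap('top','t6.png')
x=cv2.resize(a[60:260,130:380],None,fx=2.8,fy=2.8,interpolation=cv2.INTER_CUBIC)
cv2.imwrite('pics/w6c.png',x[:,:,::-1])
E
```

```text
14.45 [ 0.50680141 -0.11518095  0.12120204] [1.79860124e+02 5.99005495e-02 1.22935660e+02] [2.07853895 0.59343505 5.26966839] [-0.09259804  0.03140059 -0.05098578] 0.023439631227882615 [-24.37681864   8.05740881  37.07017189 110.59839879  -5.50956939
  62.92345427  47.85803807]
```

View pics/w6c.png

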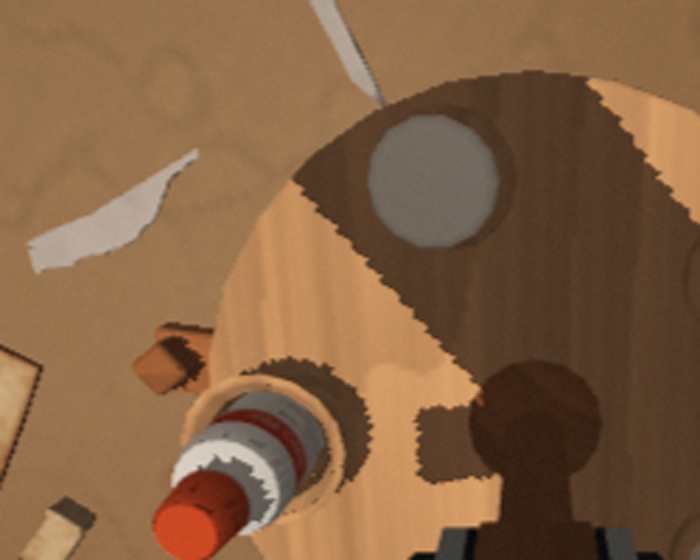

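```bash
python3 - <<'E'
from h import *
s=dict(eef_pos=[.5068,-.1152,.1212],tool_rot=[179.86,.06,122.94]); c=cam('wrist',s)
f=lambda x,y,z:ray(c,130+x/2.8,60+y/2.8,z)
p=f(157,362,.024);q=f(263,448,.049);l=f(433,180,.066); C=np.array(s['eef_pos'])[:2]
Cw=np.array([.5062,-.116])
for n,P in(('ptr',p),('cup',q),('lid',l)):
  for K in (C,Cw):
    d=P[:2]-K; print(n,P.round(4),np.hypot(*d).round(4),np.degrees(np.arctan2(d[1],d[0])).round(2))
# top view, after
b=cv2.imread('pics/t6.png'); x0=b[195:225,375:410].astype(int)
ct=cam('top'); hsv=cv2.cvtColor(b,cv2.COLOR_BGR2HSV)
w=((hsv[...,1]<60)&(hsv[...,2]>150)).astype(np.uint8); w[:,:335]=0; w[210:]=0;w[:130]=0;w[:,425:]=0
n,L,st,ce=cv2.connectedComponentsWithStats(w)
for i in range(1,n):
  if st[i][4]>20:
    P=ray(ct,*ce[i],.066); d=P[:2]-np.array([.50585,-.11542]); print(st[i][4],P.round(4),np.hypot(*d),np.degrees(np.arctan2(d[1],d[0])))
# pointer in t1: local blob of darker orange
t=cv2.imread('pics/t1.png'); hs=cv2.cvtColor(t,cv2.COLOR_BGR2HSV)[206:222,386:406]; print(hs[...,1]); 
E
```

```text
ptr [ 0.3969 -0.1633  0.024 ] 0.12 -156.37
ptr [ 0.3969 -0.1633  0.024 ] 0.1191 -156.61
cup [ 0.4405 -0.1582  0.049 ] 0.079 -147.05
cup [ 0.4405 -0.1582  0.049 ] 0.0781 -147.31
lid [ 0.4454 -0.0647  0.066 ] 0.0795 140.55
lid [ 0.4454 -0.0647  0.066 ] 0.0796 139.83
96 [ 0.5341 -0.0395  0.066 ] 0.0810511516716138 69.5956057406115
[[ 89 114 124 124 126 129 128 134 130 132 129 130 130 129 128 126 125 123
  124 123]
 [115 123 121 123 126 127 129 131 133 136 137 128 130 125 124 123 123 121
  124 123]
 [123 124 124 122 128 129 132 135 141 145 145 138 128 123 127 121 124 121
  123 124]
 [122 119 121 125 131 132 139 144 147 159 158 149 133 125 125 123 123 124
  124 126]
 [123 124 127 131 137 147 153 156 162 169 169 157 142 128 125 122 125 123
  124 124]
 [127 124 129 134 148 157 164 165 170 171 165 160 146 129 126 124 124 126
  126 126]
 [123 122 127 129 143 161 167 170 168 171 173 164 153 138 129 125 124 124
  124 121]
 [121 123 121 123 131 154 164 174 168 170 170 168 158 145 131 126 122 125
  124 126]
 [119 122 120 124 129 142 159 170 168 173 174 171 165 149 133 126 128 121
  122 123]
 [121 120 122 121 125 133 154 163 169 170 171 167 163 150 138 125 123 121
  121 125]
 [117 119 122 122 120 128 143 154 162 167 165 162 150 140 130 122 122 121
  122 123]
 [120 120 119 119 122 119 132 148 152 151 148 144 135 131 125 120 122 124
  122 122]
 [122 116 119 122 122 120 125 133 136 133 126 127 124 123 121 124 121 125
  122 119]
 [120 120 119 121 120 125 121 123 124 124 122 120 123 122 123 123 119 121
  121 121]
 [121 118 122 120 120 119 122 122 120 124 120 120 124 122 123 123 120 123
  124 121]
 [121 122 119 120 119 121 120 120 120 121 119 120 122 121 121 121 125 119
  122 120]]
```

```bash
python3 - <<'E'
from h import *
def rep(n,P,K): d=P[:2]-np.array(K); print(n,P.round(4),np.hypot(*d).round(4),np.degrees(np.arctan2(d[1],d[0])).round(2))
ct=cam('top'); t=cv2.imread('pics/t1.png'); hs=cv2.cvtColor(t,cv2.COLOR_BGR2HSV)[206:222,386:406,1].astype(float)
w=np.clip(hs-135,0,20); w[:2]=0; v,u=np.mgrid[206:222,386:406]; uu,vv=(w*u).sum()/w.sum(),(w*v).sum()/w.sum(); print(uu,vv)
for z in(.016,.024): rep('top ptr',ray(ct,uu,vv,z),[.50585,-.11542])
c=cam('wrist',dict(eef_pos=[.48540,-.19136,.18315],tool_rot=[179.933,-.012,-179.567]))
for K in([.50585,-.11542],[.5067,-.1170]):
  rep('w2 tongue',ray(c,349.9,124.4,.014),K); rep('w2 top',ray(c,345,108,.024),K)
E
```

```text
394.7933491686461 212.80839271575613
top ptr [ 0.4017 -0.1629  0.016 ] 0.1144 -155.49
top ptr [ 0.4009 -0.1619  0.024 ] 0.1148 -156.12
w2 tongue [ 0.4135 -0.1604  0.014 ] 0.1028 -154.04
w2 top [ 0.3972 -0.167   0.024 ] 0.1203 -154.61
w2 tongue [ 0.4135 -0.1604  0.014 ] 0.1029 -155.04
w2 top [ 0.3972 -0.167   0.024 ] 0.1204 -155.46
```

Call:
step_arm(increments="1 0 0 0 0 0 -0.004; 1 0 0 0 0 0 -0.014; 1 0 0 0 0 0 -0.028; 1 0 0 0 0 0 -0.044; 1 0 0 0 0 0 -0.06; 1 0 0 0 0 0 -0.074; 1 0 0 0 0 0 -0.084; 1 0 0 0 0 0 -0.092; 1 0 0 0 0 0 -0.095; 1 0 0 0 0 0 -0.095")

```text
t: 15.8
eef_pos: [0.5071, -0.115, 0.1212]
tool_rot: [179.8, 0.0, 114.4]
ft_force: [2.6, 1.4, 4.8]
width: 0.0239
grasp_force: 31.3
```

```bash
python3 - <<'E'
from h import *
s=arm.observe(); print(s['t'],s['eef_pos'],s['tool_rot'],s['ft_force'],s['moment'],s['width']); a=cap('wrist','w7.png')
x=cv2.resize(a[60:260,130:380],None,fx=2.8,fy=2.8,interpolation=cv2.INTER_CUBIC)
cv2.imwrite('pics/w7c.png',x[:,:,::-1])
E
```

```text
15.8 [ 0.50711859 -0.11498002  0.12120393] [1.79817928e+02 4.76273074e-02 1.14395505e+02] [2.62294525 1.43575491 4.75004775] [ 0.05684498 -0.1761886   0.00960774] 0.023851180315365178
```

View pics/w7c.png

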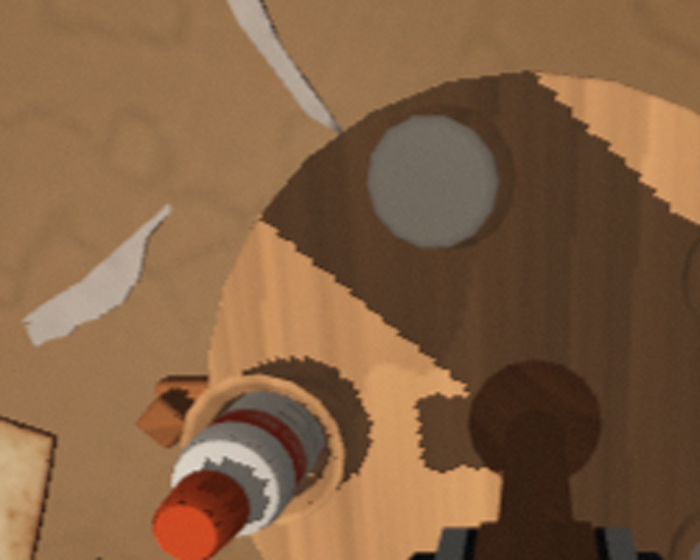

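```bash
python3 -c "
from plant import arm
print(arm.sign_off())"
```

```text
the job is handed in; nothing more can be done
None
```

I stood the small white glue bottle in the empty cup and turned the carousel until the bottle was at the pointer, within about 1° by my measurements. I handed the job in at about 16 s with the gripper still closed on the knob.

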